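Draw the top sample plate from the dispenser and load it into the nest

TASK

Slide the top sample plate forward out of the hooded dispenser until roughly a third of it overhangs the front lip, and let it rest there on the stack. Then pinch it by the overhanging end, lift it away, and lay it flat in the loading nest, fully down between the locating pins, and let go. Leave the two lower plates in the dispenser, do not drop the plate on the bench, and do not disturb the petri dish, tape roll and dropper bottle standing about.

Things in the scene. Friction and masses are not known exactly. Their poses are not given: they have to be found in the camera images.
- plate_top: Top plate of a stack of three equal grey plastic plates, 120 (x) x 60 (y) x 5 (z) mm, about 50 g, dark spots on top. Origin: centre of its underside, 50 mm above the bench at the start; x along the dispenser's x. Plates slide easily on one another (friction about 0.25): a closed fingertip pressed on top with about 5 N drags it. Pinched at one end it needs a firm grip (50 N), or it swings down.
- plate_mid: The equal plate below it, origin at the centre of its underside (45 mm above the bench). Stays in the dispenser.
- plate_low: The equal plate at the bottom of the stack (underside 40 mm above the bench). Stays in the dispenser.
- magazine: Plate dispenser, grey, 128 x 110 x 205 mm, fixed. Origin on the bench under its centre; its open front looks to its own -x. Its bed is 40 mm up. Rails at y = +-32 to 38 mm, 57 mm high, run along the whole stack (2 mm play), so it cannot be gripped there from the sides. Side cheeks at y = +-49 to 55 mm for x above -14 mm. Back closed. Foot 10 mm high, from x = -64 mm; in front of it is free bench.
- magazine_lip (a point): Middle of the front upper edge of the dispenser's lip, 65 mm in front of its centre, 48 mm above the bench (lip 4 mm thick); axes as the dispenser. It holds back the lower plates and lets the top one pass. A top plate drawn 45 mm forward overhangs by 40 mm and lies stably; drawn beyond 60 mm it tips off.
- nest: Loading nest, base 150 x 100 mm, fixed; origin on the bench under its centre. Its stage 40 mm up carries the plate lengthwise (plate x along nest x, either way round). The stage is 40 mm wide (y) where x is below 0, so fingers fit beside a plate there, and 86 mm wide where x is above 0. Side pins stand at x = 12 and 48, y = +-36 mm, end pins at x = 66, y = +-18 mm and one at x = -66, y = 0.
- nest_seat (a point): Centre of the stage's top face, 40 mm above the bench, where the centre of the plate's underside belongs; axes as the nest.
- petri_dish: Closed petri dish, 61 mm across, 15 mm high, loose bystander; origin under its centre.
- tape_roll: Roll of label tape lying flat, 66 mm across, 19 mm high, loose bystander; origin under its centre.
- dropper: Small dropper bottle, 27 mm across, 86 mm high, loose bystander; origin under its centre.
- stack_top (a point): Centre of the stack's top face at the start, 55 mm above the bench, above the dispenser's origin; axes as the dispenser. A good place to press the plate is about 20 mm in front of it (x = -20 mm), drawing toward -x. Press only above the bed, never in front of the lip, or the plate tips.
- hood_edge (a point): Middle of the lower front edge of the white dust hood, 18 mm in front of the dispenser's centre, 115 mm above the bench; axes as the dispenser. The hood reaches back to x = 66 mm, up to 205 mm, 114 mm wide. Only the stack's front 42 mm is open above; to press it at x = -15 to -22 mm lean the tool back 25 to 40 degrees, fingertips forward. Draw the plate's rear out from under it before raising it.
- nest_near_pin (a point): Tip of the single end pin at the nest's narrow end (x = -66 mm). All seven pins are steel, 8 mm thick, 11 mm above the stage, tapered in their upper 5 mm, and leave the plate 2 mm play on each side.
Not all that is in view belongs to the job. What is shaped like the plate_top but turquoise is not meant.

How it is judged:
By the outcome, as a careful person would: the job done as asked, in the order asked, and still so for the second after the job is handed in, with the robot touching nothing.
It also fails if it takes over 70 s, if anything falls off the work surface, if the arm or the gripper's body presses on something with over 40 N, if the wrist force passes 120 N, or if a joint passes its speed limit or range.

ROBOT

A 6-joint arm with a two-finger parallel gripper is mounted at the origin on a cart in front of the work surface, level with it; the furniture and walls round the work are solid. World frame = base frame: x ahead of the robot, y to its left, z up, the work surface at z = 0. Lengths are in m, angles in rad, forces in N, time in s.
With the tool pointing down it reaches from about 0.375 to 0.925 m from the base axis. Payload 5.7 kg.
Tool frame: the origin (TCP) lies at the very end of the fingers, on their centre line; the grasp point (between the pads) lies 19 mm behind it; z points along the fingers, y is the line along which they close (so a half turn about z gives the same grasp; the last joint's range is limited). The gripper opens to 88 mm and grips with 3 to 60 N. Pads are 20 mm wide; open, the fingers measure 115 mm over their backs; the gripper's body (75 mm by 178 mm) begins 61 mm behind the grasp point.
Start: joints at [-1.419, 0.359, 1.51, -0, 1.272, -0.115], TCP at [0.158, -0.579, 0.223] pointing down, gripper open.
Joint ranges: [-2.97, 2.97], [-1.01, 2.36], [0.21, 2.38], [-0.96, 4.11], [0.2, 2.71], [-2.98, 2.98]. Speed limits (rad/s): [2.39, 2.39, 3.14, 3.14, 3.14, 3.14].

INTERFACE

Orientations are given as a unit quaternion [x, y, z, w].
In Python, from workcell import get_state, viewer, bot gives the robot as it stands. The module is installed in compiled form; this text tells all that it offers.
- The arm moves only by the tool servo_tool, never from a script. Its argument "commands" is one flat list of numbers, 7 for each row, row after row: the shift along the tool's x, y, z in mm, then the turn, a rotation vector about the tool's x, y, z in degrees, then the closure, from -1 (fully open) to 1 (shut). In form: [tx, ty, tz, rx, ry, rz, grip, tx, ty, tz, rx, ry, rz, grip, ...]. A call has 1 to 10 rows; each row is the pose to reach, as a shift and turn from the pose commanded when the call began, along the tool's axes at that moment; what a row does not reach only later rows make up. A row lasts 1/8 s, in which the tool goes at most 62.5 mm and 10.7 degrees, less where a joint would pass 70% of its speed; a pose out of reach is approached as far as the arm can. A call with a gripper value outside its range is refused whole. The fingers move at their own pace and stop on an object; "grip_force" is the grip in N (left out, the last holds). Time passes only in rows, so rows that repeat a pose let the fingers close. It gives the time, the measured TCP pose, the force, the opening and the grip force at its end, in the units of the state.
- get_state(): the state, without advancing time (a new reading comes with each control period).
- viewer.camera(name): name is "scene" or "top"; returns a dict with "frame" (384x512x3 uint8, red, green, blue), "fov_y" (degrees; the focal length in pixels is half the picture's height over the tangent of half this angle, whatever the lens; pixels are square), "cx", "cy" (the principal point, pixels), "position" and "attitude" of the camera in the world. Camera axes: x right, y up, looking along -z (the intrinsics and any distortion apply to the point x, -y, -z); pixel columns grow to the right and rows downward; lengths in m; the calibration is good to about 2 mm. A picture is of the moment at which its call begins. There is no depth.
- bot.finish_job(): hands the job in; it is judged then, once.
Trained networks look in a picture, given as the dict that the camera call returned (one of the last four; its "shot" number tells which), for a name from the list of things; names that differ only in an ending like _2 or _b are one class to them, and where a whole thing is asked for, a point or a joint stands for the part that bears it (a point fixed in the world has none). Each returns a list of dicts, best first, with "conf" (0 to 1); they miss things now and then, are a little off and sometimes report something else, mostly with a low value. They report only what shows in the picture. A call takes as long as a camera call. They do not tell look-alikes from the thing itself.
- viewer.regions_of(picture, label): "pixels" (384x512 bool, what is visible of it) and "bbox" ([centre column, centre row, width, height] in pixels, round what is visible of it).
The state is a dict: "clock": time; "joint_positions": joint angles; "dq": joint speeds; "joint_torque": joint torques, N m; "ee_pos": TCP position; "orientation": TCP orientation; "force": force on the tool from outside, world axes, zero at the start; "ft_torque": the same for the moment, N m; "opening": finger opening in m; "gripper_force": force on a finger pad.
Only numpy, scipy, OpenCV 4.12 (cv2) and the standard library are available. Lean on these libraries where they do the work, as an engineer would, in place of code of your own. Each camera call takes 0.05 s, during which the arm holds its last target. There are 200 camera calls.

## Working session

There is one attempt and no reset: what is moved stays moved. The work goes in short steps, Python scripts to look and compute and a tool call to move; the robot and the scene stay as the last step left them, time stands still between calls to the robot, and variables do not carry over. Pictures are saved under pics/ and viewed, at most 10 in all, crops included, and the job is handed in when it is done.

Besides the shell and the picture viewer there is one more tool, called after "Emit:" as name(argument=value, ...) on one line, values as JSON. servo_tool: Moves the arm, as the interface text tells. Its arguments: {"type":"object","properties":{"commands":{"type":"array","items":{"type":"number"}},"grip_force":{"type":"number"}},"required":["commands"]}

```bash
mkdir -p pics; cat > h.py <<'E'
import numpy as np, cv2
from scipy.spatial.transform import Rotation as R
from workcell import get_state, viewer, bot
def save(p,n): cv2.imwrite(f'pics/{n}.png',cv2.cvtColor(p['frame'],cv2.COLOR_RGB2BGR))
def K(p):
    f=192/np.tan(np.radians(p['fov_y']/2)); return f,p['cx'],p['cy']
def ray(p,u,v):
    f,cx,cy=K(p); d=R.from_quat(p['attitude']).apply([(u-cx)/f,-(v-cy)/f,-1]); return np.array(p['position']),d
def atz(p,u,v,z):
    o,d=ray(p,u,v); return o+d*(z-o[2])/d[2]
def proj(p,X):
    f,cx,cy=K(p); c=R.from_quat(p['attitude']).inv().apply(np.atleast_2d(X)-np.array(p['position'])); return np.c_[cx+f*c[:,0]/-c[:,2], cy-f*c[:,1]/-c[:,2]]
E
python3 - <<'E'
from h import *
print(get_state())
for n in('scene','top'):
    p=viewer.camera(n); save(p,n+'0'); print({k:v for k,v in p.items() if k!='frame'})
    for l in('plate_top','magazine','nest','petri_dish','tape_roll','dropper'):
        for r in viewer.regions_of(p,l)[:3]: print(n,l,round(r['conf'],2),np.round(r['bbox']))
E
```

```text
{'clock': 0.0, 'joint_positions': array([-1.41908967e+00,  3.59487032e-01,  1.51143444e+00, -2.62061338e-05,
        1.27252514e+00, -1.15122691e-01]), 'dq': array([ 2.34939284e-03, -3.09103483e-04, -7.15113028e-05,  2.35672479e-04,
       -1.35277693e-03,  6.10840518e-04]), 'joint_torque': array([-2.06064309e-03, -5.15383673e+01, -2.70727909e+01,  6.72332710e-02,
        3.49339982e-02, -1.51754275e-04]), 'ee_pos': array([ 0.15806741, -0.57807286,  0.22181955]), 'orientation': array([ 9.91112516e-01,  1.33023010e-01, -2.94741672e-05, -9.26594107e-04]), 'force': array([-0.02818698, -0.2442659 ,  0.16132286]), 'ft_torque': array([-0.00700602, -0.03497583, -0.00810566]), 'gripper_force': 0.0, 'opening': 0.08786183706925603}
{'fov_y': 47.85804828566607, 'cx': 254.41700533059878, 'cy': 196.2748264539187, 'position': array([ 0.00558684, -0.57231502,  0.59185769]), 'attitude': array([ 0.44654953, -0.17255847, -0.33881059,  0.80995338]), 'shot': 1}
scene plate_top 0.81 [239. 296.  67.  46.]
scene plate_top 0.74 [220. 168.  34.  23.]
scene plate_top 0.3 [339. 234.  77.  59.]
scene magazine 0.8 [229. 151.  64.  98.]
scene nest 0.65 [340. 230.  75.  62.]
scene petri_dish 0.63 [245. 224.  27.  20.]
scene tape_roll 0.72 [210. 247.  33.  26.]
scene dropper 0.82 [282. 199.  12.  31.]
{'fov_y': 55.31528068673153, 'cx': 254.79702262532632, 'cy': 185.9257009164661, 'position': array([0.21953185, 0.11818912, 0.87692894]), 'attitude': array([-0.11517899,  0.15597039,  0.8013864 , -0.56585058]), 'shot': 2}
top plate_top 0.91 [180. 183.  31.  33.]
top plate_top 0.68 [334. 232.  35.  53.]
top magazine 0.82 [168. 161.  83.  98.]
top nest 0.72 [302. 136.  48.  56.]
top petri_dish 0.61 [255. 193.  19.  21.]
top petri_dish 0.41 [246. 153.  12.  18.]
top petri_dish 0.34 [167. 165.  80.  95.]
top tape_roll 0.59 [271. 234.  28.  28.]
top tape_roll 0.36 [167. 159.  80.  98.]
top dropper 0.68 [245. 154.  11.  16.]
```

```bash
python3 - <<'E'
import cv2
a=cv2.imread('pics/scene0.png')[80:340,150:410];b=cv2.imread('pics/top0.png')[90:290,110:370]
cv2.imwrite('pics/c1.png',cv2.resize(a,(0,0),fx=2.3,fy=2.3,interpolation=2)); cv2.imwrite('pics/c2.png',cv2.resize(b,(0,0),fx=3,fy=3,interpolation=2))
E
```

```text
(no output)
```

View pics/c1.png

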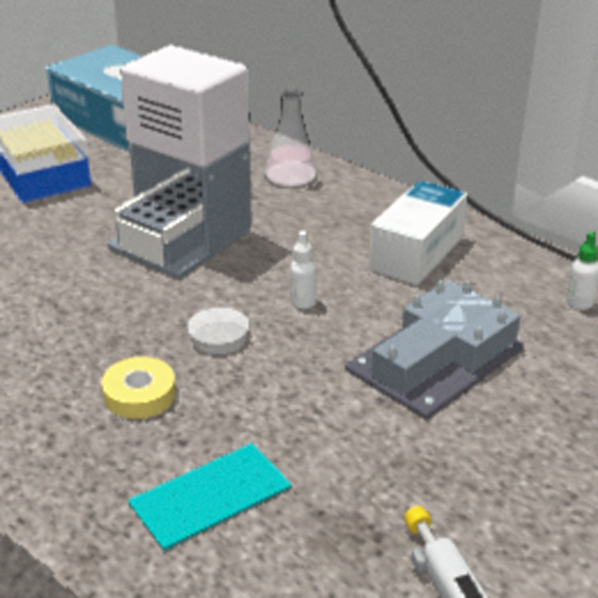

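View pics/c2.png

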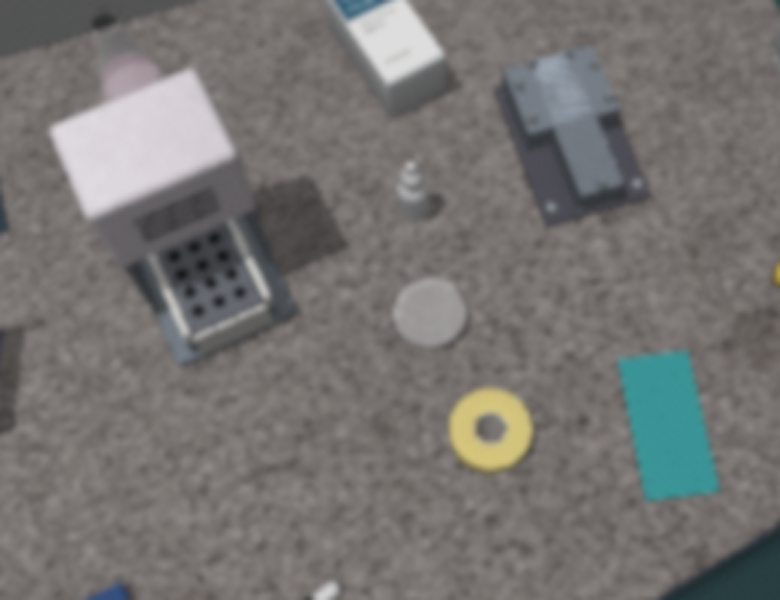

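The scene has two plate shapes: the turquoise one at scene (239,296) / top (334,232), and the grey spotted plate in the dispenser at scene (220,168) / top (180,183). The grey one fits, as it is spotted, in the hooded stack. The turquoise one is a decoy. The nest is at scene (340,230), with its narrow end toward the robot. Next are enlarged crops of the dispenser and nest in both views.

```bash
python3 - <<'E'
import cv2,numpy as np
s=cv2.imread('pics/scene0.png');t=cv2.imread('pics/top0.png')
def c(im,u,v,w=66,h=50): return cv2.resize(im[v:v+h,u:u+w],(396,300),interpolation=cv2.INTER_CUBIC)
cv2.imwrite('pics/c3.png',np.vstack([np.hstack([c(s,196,148),c(t,152,164)]),np.hstack([c(s,312,198),c(t,270,104)])]))
E
```

```text
(no output)
```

View pics/c3.png

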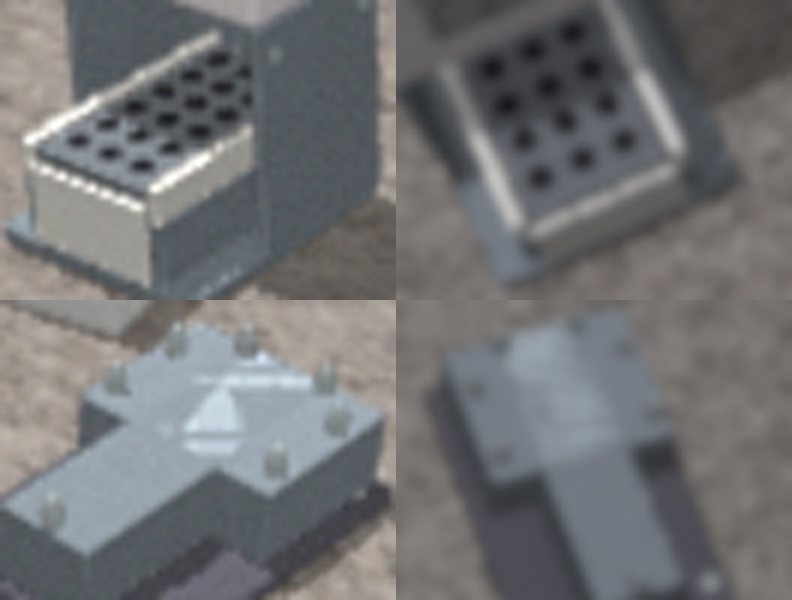

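```bash
cat > fit.py <<'E'
from h import *
from scipy.optimize import least_squares
P={n:viewer.camera(n) for n in('scene','top')}
def c3(n,u,v):
    off={('s',0):(196,148),('t',0):(152,164),('s',1):(312,198),('t',1):(270,104)}[n[0],int(v>=300)]
    return off[0]+((u-396) if n=='top' else u)/6-.4, off[1]+(v%300)/6-.4
def c1(u,v): return 150+u/2.3-.3,80+v/2.3-.3
def c2(u,v): return 110+u/3-.3,90+v/3-.3
def fit(obs,x0):
    def res(q):
        r=[]
        for n,X,px in obs:
            c,s=np.cos(q[2]),np.sin(q[2]); w=[q[0]+c*X[0]-s*X[1],q[1]+s*X[0]+c*X[1],X[2]]
            r+=list(proj(P[n],w)[0]-px)
        return np.array(r)
    o=least_squares(res,x0,loss='soft_l1'); print(np.round(o.x,4)); 
    for b,r in zip(obs,res(o.x).reshape(-1,2)): print(b[0],b[1],np.round(r,1))
    return o.x
mag=[('scene',(-.018,.057,.205),c1(122,68)),('scene',(.066,-.057,.205),c1(247,68)),('scene',(-.018,-.057,.205),c1(197,90)),('scene',(.066,.057,.205),c1(174,45)),
('scene',(-.064,.055,.01),c3('scene',8,228)),('scene',(-.065,0,.048),c3('scene',92,186)),
('top',(-.064,.055,.01),c3('top',510,285)),('top',(-.064,-.055,.01),c3('top',735,180)),
('top',(-.018,.057,.205),c2(92,217)),('top',(.066,.057,.205),c2(52,132)),('top',(.066,-.057,.205),c2(193,72)),('top',(-.018,-.057,.205),c2(235,155)),
('top',(-.065,0,.048),c3('top',603,213))]
pins=[(-66,0),(12,36),(12,-36),(48,36),(48,-36),(66,18),(66,-18)]
S=[(52,493),(116,365),(276,444),(178,325),(338,405),(246,325),(325,362)]
T=[(640,583),(505,450),(657,410),(475,386),(628,346),(500,343),(575,324)]
nest=[('scene',(a/1e3,b/1e3,.051),c3('scene',*s)) for (a,b),s in zip(pins,S)]+[('top',(a/1e3,b/1e3,.051),c3('top',*s)) for (a,b),s in zip(pins,T)]
print(atz(P['top'],180,183,.055),atz(P['scene'],220,168,.055),atz(P['top'],302,136,.04),atz(P['scene'],340,230,.04))
for o in (mag,nest):
    n=o[0][0]; x=atz(P['scene'],*((220,168) if o is mag else (340,230)),.05); fit(o,[x[0],x[1],0.3])
for l,z in(('petri_dish',.008),('tape_roll',.01),('dropper',.04)):
  for n in P:
    r=viewer.regions_of(P[n],l)
    if r: print(l,n,atz(P[n],*r[0]['bbox'][:2],z).round(3))
E
python3 fit.py
```

```text
[0.60907156 0.18105303 0.055     ] [0.61605245 0.18791643 0.055     ] [ 0.63788313 -0.15327166  0.04      ] [ 0.6298596  -0.17676916  0.04      ]
[0.6336 0.1823 0.1134]
scene (-0.018, 0.057, 0.205) [-2.1 -1. ]
scene (0.066, -0.057, 0.205) [ 1.7 -1.4]
scene (-0.018, -0.057, 0.205) [0.7 0.2]
scene (0.066, 0.057, 0.205) [-1.5 -0.9]
scene (-0.064, 0.055, 0.01) [-1.5 -0.6]
scene (-0.065, 0, 0.048) [-1.6  0.3]
top (-0.064, 0.055, 0.01) [-1.2  0.7]
top (-0.064, -0.055, 0.01) [1.8 0.1]
top (-0.018, 0.057, 0.205) [-1.3  0.9]
top (0.066, 0.057, 0.205) [-1.  -2.8]
top (0.066, -0.057, 0.205) [ 2.2 -3. ]
top (-0.018, -0.057, 0.205) [ 2.8 -0.1]
top (-0.065, 0, 0.048) [ 1.2 -1.4]
[ 0.6536 -0.1581 -0.0421]
scene (-0.066, 0.0, 0.051) [-0.7  0.6]
scene (0.012, 0.036, 0.051) [-0.7 -0.2]
scene (0.012, -0.036, 0.051) [-0.4  0.6]
scene (0.048, 0.036, 0.051) [-0.7  0.2]
scene (0.048, -0.036, 0.051) [-0.5  0.2]
scene (0.066, 0.018, 0.051) [-0.6  0.2]
scene (0.066, -0.018, 0.051) [-0.3  0.6]
top (-0.066, 0.0, 0.051) [ 0.5 -0.9]
top (0.012, 0.036, 0.051) [-0.4 -0.5]
top (0.012, -0.036, 0.051) [ 0.2 -0.9]
top (0.048, 0.036, 0.051) [ 0.1 -1.1]
top (0.048, -0.036, 0.051) [ 0.3 -1.3]
top (0.066, 0.018, 0.051) [ 0.2 -1.1]
top (0.066, -0.018, 0.051) [ 0.4 -1.4]
petri_dish scene [0.538 0.014 0.008]
tape_roll scene [0.425 0.004 0.01 ]
tape_roll top [0.425 0.011 0.01 ]
dropper top [ 0.634 -0.008  0.04 ]
```

```bash
cat > ov.py <<'E'
from h import *
def W(q,X): 
    X=np.atleast_2d(X); c,s=np.cos(q[2]),np.sin(q[2]); return np.c_[q[0]+c*X[:,0]-s*X[:,1],q[1]+s*X[:,0]+c*X[:,1],X[:,2]]
def over(p,lines,u,v,w=66,h=50,k=6):
    im=cv2.resize(cv2.cvtColor(p['frame'],cv2.COLOR_RGB2BGR)[v:v+h,u:u+w],(w*k,h*k),interpolation=cv2.INTER_CUBIC)
    for q,L,col in lines:
        x=((proj(p,W(q,L))-[u,v]+.5)*k).round().astype(int)
        cv2.polylines(im,[x.reshape(-1,1,2)],False,col,1,cv2.LINE_AA)
    return im
def rect(x0,x1,y,z): return [(x0,y,z),(x1,y,z),(x1,-y,z),(x0,-y,z),(x0,y,z)]
E
python3 - <<'E'
from ov import *
m=[.6336,.1823,.1134]; n=[.6536,-.1581,-.0421]
G,Rd,B=(0,255,0),(0,0,255),(255,0,0)
L=[(m,rect(-.06,.06,.03,.055),Rd),(m,rect(-.065,-.061,.038,.048),G),(m,rect(-.064,.064,.055,.01),B),(m,rect(-.064,-.02,.038,.057),G),(m,rect(-.018,.066,.057,.205),B)]+[(n,[(a,b,.04),(a,b,.051)],Rd) for a,b in [(-.066,0),(.012,.036),(.012,-.036),(.048,.036),(.048,-.036),(.066,.018),(.066,-.018)]]
s=viewer.camera('scene');t=viewer.camera('top')
cv2.imwrite('pics/o1.png',np.vstack([np.hstack([over(s,L,192,96,66,100,6)[:,:396],over(t,L,128,113,90,100,4.4.__int__() if 0 else 4).copy() if 0 else cv2.resize(over(t,L,128,113,66*3//2,100,6),(396,600))])]))
E
```

```text
(no output)
```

View pics/o1.png

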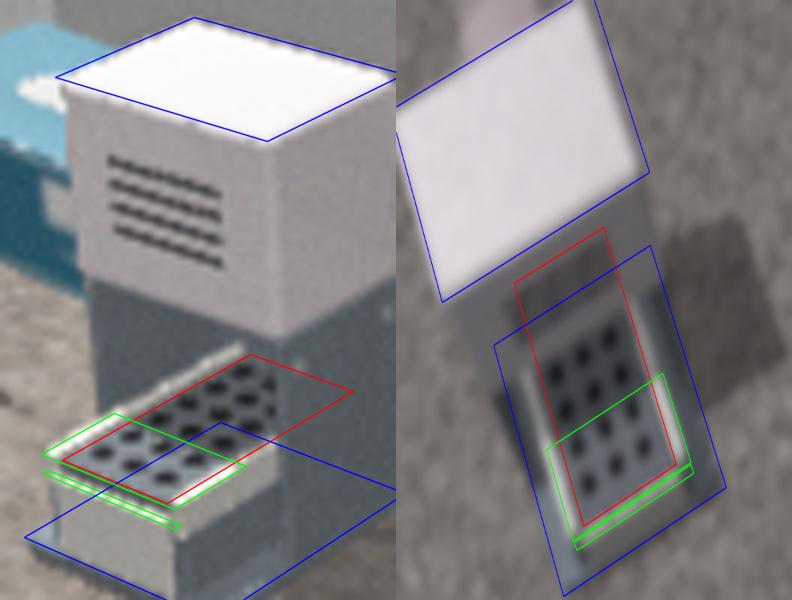

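The overlay agrees to about 2–3 mm on both the dispenser and the nest. I'll add a planner helper that turns targets into move rows.

```bash
cat > plan.py <<'E'
import sys,json
from ov import *
F={'m':[.6336,.1823,.1134],'n':[.6536,-.1581,-.0421],'w':[0,0,0]}
# waypoint: frame,x,y,z(mm),tilt deg,rows
def ori(yaw,t):
    c,s=np.cos(yaw),np.sin(yaw); return R.from_matrix(np.array([[c,s,0],[s,-c,0],[0,0,-1.]]))*R.from_euler('y',t,degrees=True)
def show(wps):
    s=get_state(); p0=np.array(s['ee_pos']); R0=R.from_quat(s['orientation'])
    for f,x,y,z,t in wps:
        X=W(F[f],(x/1e3,y/1e3,z/1e3))[0]; d=R0.inv().apply(X-p0)*1e3; rv=(R0.inv()*ori(F[f][2],t)).as_rotvec(degrees=True)
        print(f,x,y,z,t,'->',d.round(1),rv.round(1))
def now(f='m'):
    s=get_state(); q=F[f]; c,k=np.cos(q[2]),np.sin(q[2]); d=np.array(s['ee_pos'])-[q[0],q[1],0]
    print(round(s['clock'],2),'local mm',np.round([1e3*(c*d[0]+k*d[1]),1e3*(-k*d[0]+c*d[1]),1e3*d[2]],1),'F',np.round(s['force'],1),'open',round(s['opening'],4),'rv',(ori(q[2],0).inv()*R.from_quat(s['orientation'])).as_rotvec(degrees=True).round(1))
E
python3 - <<'E'
from plan import *
show([('w',450,-250,250,0),('m',-110,0,200,0),('m',-110,0,150,35)])
E
```

```text
w 450 -250 250 0 -> [ 368.2 -240.2  -27.3] [-0.  -0.  15.3]
m -110 0 200 0 -> [ 550.5 -625.6   22.7] [-0.  -0.   8.8]
m -110 0 150 35 -> [ 550.5 -625.5   72.7] [-2.7 34.9  8.5]
```

Emit:
servo_tool(commands=[46,-30,-4,0,0,2,1,92,-60,-8,0,0,4,1,138,-90,-12,0,0,6,1,184,-120,-16,0,0,8,1,230,-150,-20,0,0,8.8,1,276,-180,-24,0,0,8.8,1,322,-210,-27,0,0,8.8,1,368,-240,-27,0,0,8.8,1,393,-293,-27,0,0,8.8,1,418,-346,-27,0,0,8.8,1], grip_force=20)

```text
clock: 2.45
ee_pos: [0.4707, -0.1331, 0.2497]
orientation: [0.998, 0.057, 0.0, -0.0]
force: [0.2, -0.6, -0.2]
opening: 0.0005
gripper_force: 0.0
```

```bash
python3 - <<'E'
from plan import *
now(); show([('m',-110,0,200,0),('m',-110,0,150,35),('m',-60,0,75,35)])
E
```

```text
2.45 local mm [-197.5 -294.9  249.7] F [ 0.2 -0.6 -0.2] open 0.0005 rv [0. 0. 0.]
m -110 0 200 0 -> [  87.4 -294.9   49.8] [-0. -0. -0.]
m -110 0 150 35 -> [  87.4 -294.9   99.8] [ 0. 35. -0.]
m -60 0 75 35 -> [ 137.3 -295.   174.8] [ 0. 35. -0.]
```

Emit:
servo_tool(commands=[15,-49,8,0,0,0,1,29,-98,16,0,0,0,1,44,-147,24,0,0,0,1,58,-196,33,0,0,0,1,73,-245,41,0,0,0,1,87,-295,50,0,0,0,1,87,-295,60,0,9,0,1,87,-295,75,0,18,0,1,87,-295,90,0,27,0,1,87,-295,100,0,35,0,1])

```text
clock: 3.7
ee_pos: [0.5235, 0.1659, 0.1587]
orientation: [0.959, 0.05, 0.279, -0.007]
force: [0.7, -3.0, -0.6]
opening: 0.0009
gripper_force: 0.0
```

```bash
python3 - <<'E'
from plan import *
now(); show([('m',-60,0,85,35),('m',-20,0,75,35),('m',-15,0,66,35),('m',-15,0,58,35)])
E
```

```text
3.7 local mm [-111.2   -3.8  158.7] F [ 0.7 -3.  -0.6] open 0.0009 rv [-1.1 32.4  0.5]
m -60 0 85 35 -> [ 3.7 -5.6 89.6] [ 1.2  2.6 -0.1]
m -20 0 75 35 -> [ 32.1  -6.3 119.5] [ 1.2  2.6 -0.1]
m -15 0 66 35 -> [ 31.5  -6.5 129.7] [ 1.2  2.6 -0.1]
m -15 0 58 35 -> [ 27.2  -6.6 136.5] [ 1.2  2.6 -0.1]
```

```bash
cat >> plan.py <<'E'
def rel(base,wps):
    f,x,y,z,t=base; p0=W(F[f],(x/1e3,y/1e3,z/1e3))[0]; R0=ori(F[f][2],t)
    for f,x,y,z,t in wps:
        X=W(F[f],(x/1e3,y/1e3,z/1e3))[0]; print(f,x,y,z,t,'->',(R0.inv().apply(X-p0)*1e3).round(1),(R0.inv()*ori(F[f][2],t)).as_rotvec(degrees=True).round(1))
E
python3 - <<'E'
from plan import *
rel(('m',-110,0,150,35),[('m',-60,0,85,35),('m',-16,0,75,35),('m',-13,0,66,35),('m',-13,0,60,35)])
E
```

```text
m -60 0 85 35 -> [ 3.7  0.  81.9] [0. 0. 0.]
m -16 0 75 35 -> [ 34.    0.  115.4] [0. 0. 0.]
m -13 0 66 35 -> [ 31.3   0.  124.4] [0. 0. 0.]
m -13 0 60 35 -> [ 27.8   0.  129.4] [0. 0. 0.]
```

Emit:
servo_tool(commands=[0,0,0,0,0,0,1,2,0,40,0,0,0,1,4,0,82,0,0,0,1,19,0,99,0,0,0,1,34,0,115,0,0,0,1,34,0,115,0,0,0,1,34,0,115,0,0,0,1])

```text
clock: 4.58
ee_pos: [0.6195, 0.1782, 0.0919]
orientation: [0.963, 0.048, 0.266, 0.002]
force: [-2.8, -1.6, -5.0]
opening: 0.0001
gripper_force: 3.0
```

```bash
python3 - <<'E'
from plan import *
now()
L=[(F['m'],rect(-.06,.06,.03,.055),(0,0,255)),(F['m'],rect(-.065,-.061,.038,.048),(0,255,0)),(F['m'],[(-.018,.057,.115),(-.018,-.057,.115)],(255,0,0))]
s=viewer.camera('scene');t=viewer.camera('top')
cv2.imwrite('pics/o2.png',np.hstack([over(s,L,192,110,66,90,6),over(t,L,145,135,66,90,6)]))
E
```

```text
4.58 local mm [-14.5  -2.5  91.9] F [-2.8 -1.6 -5. ] open 0.0001 rv [-2.  30.8  0.8]
```

View pics/o2.png

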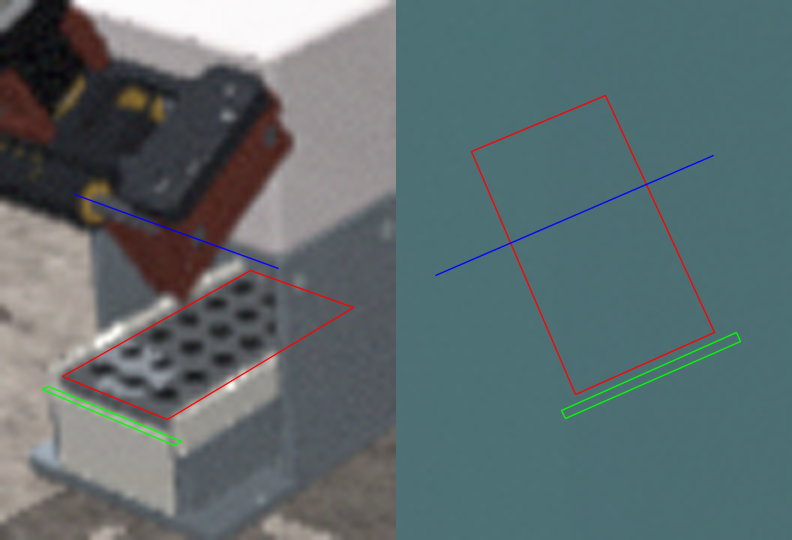

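Emit:
servo_tool(commands=[0,0,0,0,0,0,1])

```text
clock: 4.8
ee_pos: [0.6191, 0.1787, 0.0926]
orientation: [0.962, 0.048, 0.267, 0.002]
force: [-4.1, -1.7, -6.3]
opening: 0.0004
gripper_force: 3.6
```

```bash
python3 - <<'E'
from plan import *
now(); s=get_state(); print(s['joint_positions'].round(3),s['dq'].round(3),s['ft_torque'].round(2))
E
```

```text
4.8 local mm [-14.8  -1.9  92.6] F [-4.1 -1.7 -6.3] open 0.0004 rv [-2.  30.9  0.7]
[ 0.231  0.429  2.006 -0.51   0.198  2.176] [ 0.002 -0.002  0.003 -0.006 -0.005  0.006] [-0.37  1.42 -0.2 ]
```

J5 is at its lower limit (0.2) at 35°, so I'll back off and use a smaller lean of 22°, pressing a little further forward in several short strokes.

```bash
python3 - <<'E'
from plan import *
show([('m',-50,0,100,22),('m',-60,0,90,22)]); rel(('m',-16,0,75,35),[('m',-50,0,100,22),('m',-60,0,90,22)])
E
```

```text
m -50 0 100 22 -> [-26.4  -1.  -24.5] [ 2.  -8.9 -0.3]
m -60 0 90 22 -> [-40.1  -1.1 -21.1] [ 2.  -8.9 -0.3]
m -50 0 100 22 -> [-13.5   0.  -40. ] [  0. -13.   0.]
m -60 0 90 22 -> [-27.4  -0.  -37.5] [  0. -13.   0.]
```

Emit:
servo_tool(commands=[-15,0,-10,0,0,0,1,-22,0,-30,0,-5,0,1,-27,0,-37,0,-13,0,1,-27,0,-37,0,-13,0,1,-27,0,-37,0,-13,0,1,-27,0,-37,0,-13,0,1])

```text
clock: 5.55
ee_pos: [0.5774, 0.1757, 0.1102]
orientation: [0.986, 0.048, 0.158, 0.007]
force: [-0.1, -0.7, 0.2]
opening: 0.0006
gripper_force: 0.0
```

```bash
python3 - <<'E'
from plan import *
now(); s=get_state(); print(s['joint_positions'].round(3),s['dq'].round(3),s['ft_torque'].round(2))
rel(('m',-60,0,90,22),[('m',-30,0,78,22),('m',-30,0,66,22),('m',-28,0,62,22)])
E
```

```text
5.55 local mm [-56.6  -0.2 110.2] F [-0.1 -0.7  0.2] open 0.0006 rv [-1.8 18.1  0.9]
[ 0.224  0.374  1.888 -0.126  0.572  1.793] [-0.001  0.004 -0.002  0.008  0.018 -0.008] [0.07 0.19 0.01]
m -30 0 78 22 -> [23.3  0.  22.4] [0. 0. 0.]
m -30 0 66 22 -> [18.8  0.  33.5] [0. 0. 0.]
m -28 0 62 22 -> [19.2  0.  37.9] [0. 0. 0.]
```

```bash
python3 - <<'E'
from plan import *
show([('m',-40,0,90,26),('m',-26,0,75,26),('m',-26,0,66,26)])
E
```

```text
m -40 0 90 26 -> [ 9.5 -1.1 24.3] [ 2.   7.9 -0.4]
m -26 0 75 26 -> [18.1 -1.9 42.9] [ 2.   7.9 -0.4]
m -26 0 66 26 -> [15.3 -2.1 51.5] [ 2.   7.9 -0.4]
```

Emit:
servo_tool(commands=[10,-1,24,2,8,0,1,18,-2,43,2,8,0,1,16,-2,49,2,8,0,1,15,-2,51,2,8,0,1,15,-2,51,2,8,0,1,15,-2,51,2,8,0,1])

```text
clock: 6.3
ee_pos: [0.6083, 0.1796, 0.0677]
orientation: [0.973, 0.051, 0.226, -0.014]
force: [0.3, -1.3, 0.5]
opening: 0.0004
gripper_force: 0.0
```

```bash
python3 - <<'E'
from plan import *
now(); s=get_state(); print(s['joint_positions'].round(3),s['dq'].round(3),s['ft_torque'].round(2))
show([('m',-26,0,63,26),('m',-26,0,58,26),('m',-46,0,58,26)])
E
```

```text
6.3 local mm [-25.4   0.2  67.7] F [ 0.3 -1.3  0.5] open 0.0004 rv [ 0.1 26.2  0.5]
[ 0.202  0.46   1.982 -0.158  0.247  1.811] [-0.    -0.002 -0.003  0.001  0.    -0.002] [-0.04  0.16  0.05]
m -26 0 63 26 -> [-2.6  0.2  4. ] [-0.  -0.2 -0.5]
m -26 0 58 26 -> [-4.8  0.2  8.5] [-0.  -0.2 -0.5]
m -46 0 58 26 -> [-22.7   0.4  -0.4] [-0.  -0.2 -0.5]
```

```bash
python3 - <<'E'
from plan import *
show([('m',-29,0,66,22),('m',-29,0,63,22),('m',-29,0,60,22),('m',-29,0,57,22)])
E
```

```text
m -29 0 66 22 -> [-4.   0.2 -0.1] [-0.  -4.2 -0.5]
m -29 0 63 22 -> [-5.3  0.2  2.6] [-0.  -4.2 -0.5]
m -29 0 60 22 -> [-6.6  0.3  5.3] [-0.  -4.2 -0.5]
m -29 0 57 22 -> [-7.9  0.3  8. ] [-0.  -4.2 -0.5]
```

Emit:
servo_tool(commands=[-4,0,0,0,-4,-0.5,1,-5,0,2,0,-4,-0.5,1,-6,0,4,0,-4,-0.5,1,-6.5,0,5,0,-4,-0.5,1,-6.5,0,5,0,-4,-0.5,1])

```text
clock: 6.92
ee_pos: [0.6039, 0.179, 0.0593]
orientation: [0.98, 0.056, 0.191, -0.011]
force: [-1.2, 0.2, 0.3]
opening: 0.0006
gripper_force: 0.2
```

```bash
python3 - <<'E'
from plan import *
now(); s=get_state(); print(s['joint_positions'].round(3),s['ft_torque'].round(2))
show([('m',-29,0,57,22)])
E
```

```text
6.92 local mm [-29.9   0.1  59.3] F [-1.2  0.2  0.3] open 0.0006 rv [ 0.  22.1 -0. ]
[ 0.198  0.473  1.937 -0.091  0.349  1.734] [-0.02  0.14 -0.04]
m -29 0 57 22 -> [-0.   0.1  2.5] [-0.  -0.1  0. ]
```

Emit:
servo_tool(commands=[-0.5,0,1,0,0,0,1,-0.8,0,2,0,0,0,1,-0.8,0,2,0,0,0,1])

```text
clock: 7.3
ee_pos: [0.6056, 0.1794, 0.0587]
orientation: [0.98, 0.056, 0.193, -0.011]
force: [-0.8, -0.4, 8.8]
opening: 0.001
gripper_force: 3.9
```

Emit:
servo_tool(commands=[-3,0,-1.2,0,0,0,1,-6,0,-2.4,0,0,0,1,-9,0,-3.6,0,0,0,1,-12,0,-4.8,0,0,0,1,-15,0,-6,0,0,0,1,-15,0,-6,0,0,0,1])

```text
clock: 8.05
ee_pos: [0.5899, 0.1777, 0.0587]
orientation: [0.98, 0.056, 0.193, -0.011]
force: [-0.4, 0.1, 7.1]
opening: 0.0007
gripper_force: 3.7
```

```bash
python3 - <<'E'
from plan import *
now(); s=get_state(); print(s['joint_positions'].round(3),s['ft_torque'].round(2))
s=viewer.camera('scene');t=viewer.camera('top')
L=[(F['m'],rect(-.06,.06,.03,.055),(0,0,255)),(F['m'],rect(-.065,-.061,.038,.048),(0,255,0)),(F['m'],rect(-.076,.044,.03,.055),(255,0,255))]
cv2.imwrite('pics/o3.png',np.hstack([over(s,L,192,130,66,75,8)]))
E
```

```text
8.05 local mm [-43.9   0.3  58.7] F [-0.4  0.1  7.1] open 0.0007 rv [ 0.  22.3 -0. ]
[ 0.2    0.461  1.971 -0.101  0.322  1.747] [ 0.04 -0.21 -0.01]
```

View pics/o3.png

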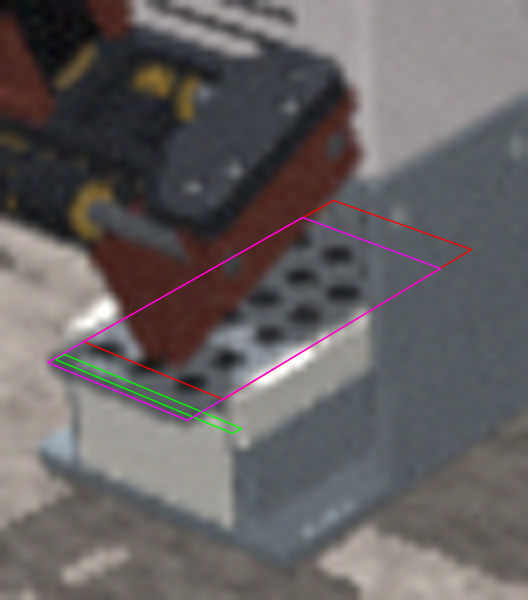

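Emit:
servo_tool(commands=[2,0,-5.5,0,0,0,1,10,0,-2.3,0,0,0,1,17.8,0,0.9,0,0,0,1,16.5,0,4,0,0,0,1,15.8,0,6.4,0,0,0,1,15.8,0,6.4,0,0,0,1,12.8,0,5.2,0,0,0,1,9.8,0,4,0,0,0,1,6.8,0,2.8,0,0,0,1,3.8,0,1.6,0,0,0,1])

```text
clock: 9.4
ee_pos: [0.5947, 0.1782, 0.0588]
orientation: [0.979, 0.056, 0.194, -0.011]
force: [1.6, 0.6, 6.1]
opening: 0.0005
gripper_force: 3.2
```

Emit:
servo_tool(commands=[-3.8,0,-1.6,0,0,0,1,-3.8,0,-1.6,0,0,0,1])

```text
clock: 9.65
ee_pos: [0.5901, 0.1777, 0.0587]
orientation: [0.979, 0.056, 0.193, -0.011]
force: [-0.7, -0.4, 8.1]
opening: 0.0006
gripper_force: 4.0
```

```bash
python3 - <<'E'
from plan import *
now(); s=get_state(); print(s['joint_positions'].round(3),s['ft_torque'].round(2))
s=viewer.camera('scene')
for d in (0,.016,.032): print(proj(s,W(F['m'],[(-.06-d,.03,.05),(-.06-d,-.03,.05)])).round(1).tolist())
# pixel track of spots: save raw crop for later
save(s,'raw4')
E
```

```text
9.65 local mm [-43.8   0.4  58.7] F [-0.7 -0.4  8.1] open 0.0006 rv [ 0.  22.3 -0. ]
[ 0.2    0.462  1.971 -0.101  0.322  1.747] [ 0.07 -0.34  0.04]
[[202.0, 173.9], [219.5, 181.1]]
[[197.5, 176.4], [215.0, 183.8]]
[[192.9, 179.0], [210.4, 186.6]]
```

Emit:
servo_tool(commands=[2,0,-5.5,0,0,0,1,8,0,-3,0,0,0,1,15,0,-0.2,0,0,0,1,14,0,2.5,0,0,0,1,13,0,5.3,0,0,0,1,13,0,5.3,0,0,0,1,10,0,4.1,0,0,0,1,7,0,2.9,0,0,0,1,4,0,1.6,0,0,0,1,1,0,0.4,0,0,0,1])

```text
clock: 10.95
ee_pos: [0.5916, 0.1779, 0.0588]
orientation: [0.979, 0.056, 0.194, -0.011]
force: [1.8, 1.0, 5.8]
opening: 0.0002
gripper_force: 3.0
```

Emit:
servo_tool(commands=[-1,0,-0.4,0,0,0,1,-1,0,-0.4,0,0,0,1,2,0,-8,0,0,0,1,0,0,-25,0,0,0,1,-20,0,-70,0,0,0,1,-50,0,-110,0,-7,0,1,-60,0,-150,0,-15,0,0,-60,0,-170,0,-22,0,-1])

```text
clock: 11.95
ee_pos: [0.4687, 0.1638, 0.1955]
orientation: [0.998, 0.057, -0.0, -0.0]
force: [0.1, 0.8, 0.3]
opening: 0.017
gripper_force: 0.0
```

```bash
python3 - <<'E'
from plan import *
now()
s=viewer.camera('scene');t=viewer.camera('top'); save(s,'raw5s'); save(t,'raw5t')
L=[(F['m'],rect(-.065,-.061,.038,.048),(0,255,0)),(F['m'],rect(-.105,.015,.03,.055),(255,0,255))]
cv2.imwrite('pics/o5.png',np.hstack([over(s,L,180,140,66,75,6),over(t,L,150,160,66,75,6)]))
E
```

```text
11.95 local mm [-166.     0.3  195.5] F [0.1 0.8 0.3] open 0.017 rv [ 0.1 -0.  -0.1]
```

View pics/o5.png

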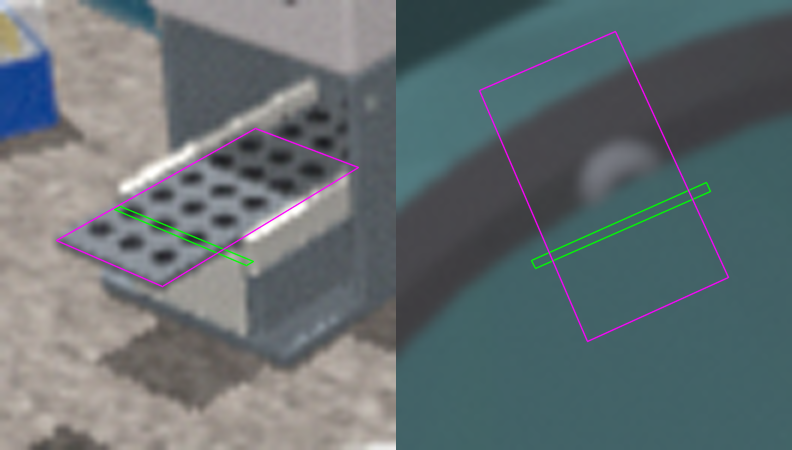

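The plate now overhangs about 40 mm and lies where the model predicts, with its front edge at scene crop (57,240)–(162,285). I'll straddle the overhanging end.

Emit:
servo_tool(commands=[25,0,20,0,0,0,-1,50,0,55,0,0,0,-1,76,0,80,0,0,0,-1,76,0,95,0,0,0,-1,76,0,105,0,0,0,-1,76,0,105,0,0,0,-1,76,0,105,0,0,0,-1])

```text
clock: 12.92
ee_pos: [0.5462, 0.1725, 0.0883]
orientation: [0.998, 0.057, 0.001, -0.0]
force: [-0.5, 1.2, 0.6]
opening: 0.0879
gripper_force: 0.0
```

```bash
python3 - <<'E'
from plan import *
now(); show([('m',-90,0,33.5,0)])
E
```

```text
12.93 local mm [-88.    0.2  88.3] F [-0.5  1.2  0.6] open 0.0879 rv [ 0.   0.2 -0. ]
m -90 0 33.5 0 -> [-2.2  0.2 54.8] [-0.  -0.2  0. ]
```

Emit:
servo_tool(commands=[-2,0,15,0,0,0,-1,-2,0,35,0,0,0,-1,-2,0,50,0,0,0,-1,-2,0,55,0,0,0,-1,-2,0,55,0,0,0,0,-2,0,55,0,0,0,1,-2,0,55,0,0,0,1,-2,0,55,0,0,0,1,-2,0,55,0,0,0,1,-2,0,55,0,0,0,1], grip_force=50)

```text
clock: 14.18
ee_pos: [0.5448, 0.1723, 0.0328]
orientation: [0.998, 0.057, 0.001, -0.0]
force: [0.6, 0.4, 2.9]
opening: 0.0589
gripper_force: 49.8
```

```bash
python3 - <<'E'
from plan import *
now(); print(get_state()['gripper_force'],get_state()['ft_torque'])
E
```

```text
14.18 local mm [-89.3   0.1  32.8] F [0.6 0.4 2.9] open 0.0589 rv [ 0.   0.1 -0. ]
49.833603501319885 [ 0.03828985 -0.12548513  0.00408041]
```

Emit:
servo_tool(commands=[0,0,-2,0,0,0,1,0,0,-4,0,0,0,1,-8,0,-5,0,0,0,1,-20,0,-5,0,0,0,1,-34,0,-5,0,0,0,1,-50,0,-6,0,0,0,1,-66,0,-8,0,0,0,1,-82,0,-15,0,0,0,1,-96,0,-30,0,0,0,1,-105,0,-45,0,0,0,1])

```text
clock: 15.42
ee_pos: [0.4387, 0.1601, 0.0781]
orientation: [0.998, 0.057, 0.001, -0.0]
force: [0.6, -0.1, -0.4]
opening: 0.059
gripper_force: 49.8
```

Emit:
servo_tool(commands=[0,0,-15,0,0,0,1,0,0,-30,0,0,0,1,0,0,-45,0,0,0,1,0,0,-50,0,0,0,1,0,0,-50,0,0,0,1])

```text
clock: 16.05
ee_pos: [0.4402, 0.1603, 0.1278]
orientation: [0.998, 0.057, 0.001, -0.0]
force: [-1.3, 0.1, -1.2]
opening: 0.0592
gripper_force: 49.8
```

```bash
python3 - <<'E'
from plan import *
now(); print(get_state()['gripper_force'])
show([('n',-130,0,128,0),('n',-45,0,100,0)])
E
```

```text
16.05 local mm [-194.7    0.   127.8] F [-1.3  0.1 -1.2] open 0.0592 rv [ 0.   0.2 -0. ]
49.83477473258972
n -130 0 128 0 -> [ 4.740e+01  3.204e+02 -2.000e-01] [-0.  -0.2  8.9]
n -45 0 100 0 -> [131.3 333.6  28.1] [-0.  -0.2  8.9]
```

Emit:
servo_tool(commands=[0,15,-8,0,0,0,1,0,45,-20,0,0,0,1,5,85,-25,0,0,1,1,12,125,-25,0,0,3,1,20,165,-25,0,0,5,1,28,205,-25,0,0,7,1,35,245,-25,0,0,9,1,42,285,-25,0,0,9,1,47,310,-25,0,0,9,1,47,320,-25,0,0,9,1])

```text
clock: 17.3
ee_pos: [0.523, -0.1538, 0.1522]
orientation: [1.0, -0.022, 0.001, -0.0]
force: [0.2, -0.2, -0.2]
opening: 0.0592
gripper_force: 49.8
```

```bash
python3 - <<'E'
from plan import *
now('n'); rel(('n',-130,0,153,0),[('n',-45,0,75,0)])
E
```

```text
17.3 local mm [-130.6   -1.2  152.2] F [ 0.2 -0.2 -0.2] open 0.0592 rv [0.  0.1 0.1]
n -45 0 75 0 -> [85. -0. 78.] [0. 0. 0.]
```

Emit:
servo_tool(commands=[10,0,5,0,0,0,1,30,0,20,0,0,0,1,55,0,45,0,0,0,1,75,0,75,0,0,0,1,85.5,0,92,0,0,0,1,85.5,0,97,0,0,0,1,85.5,0,97,0,0,0,1,85.5,0,97,0,0,0,1])

```text
clock: 18.3
ee_pos: [0.6086, -0.1561, 0.0565]
orientation: [1.0, -0.022, 0.001, -0.0]
force: [0.3, -0.5, -1.3]
opening: 0.0595
gripper_force: 49.8
```

```bash
python3 - <<'E'
from plan import *
now('n'); z=get_state()['ee_pos'][2]+.0172
s=viewer.camera('scene');t=viewer.camera('top'); save(s,'raw6s'); save(t,'raw6t')
L=[(F['n'],rect(-.06,.06,.03,z+.005),(255,0,255)),(F['n'],rect(-.06,.06,.03,z),(255,255,0))]+[(F['n'],[(a,b,.04),(a,b,.051)],(0,0,255)) for a,b in [(-.066,0),(.012,.036),(.012,-.036),(.048,.036),(.048,-.036),(.066,.018),(.066,-.018)]]
cv2.imwrite('pics/o6.png',np.hstack([over(s,L,306,185,66,75,6),over(t,L,268,95,66,75,6)]))
E
```

```text
18.3 local mm [-45.1   0.1  56.5] F [ 0.3 -0.5 -1.3] open 0.0595 rv [0.  0.1 0.1]
```

View pics/o6.png

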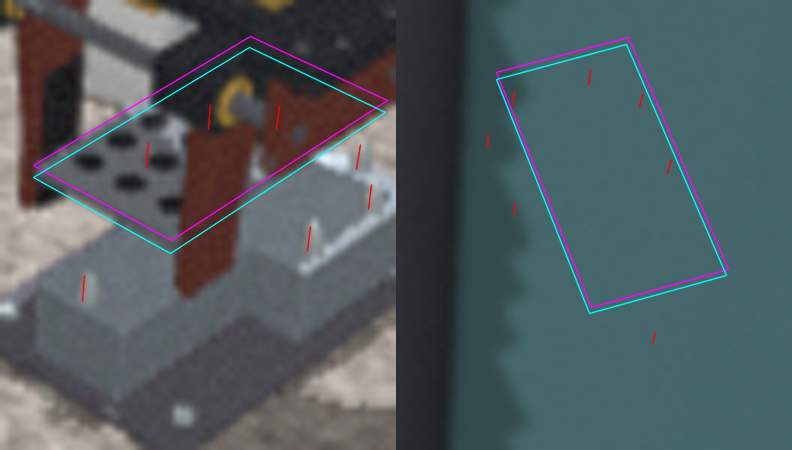

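```bash
python3 - <<'E'
from plan import *
s=viewer.camera('scene'); s0=dict(s); s0['frame']=cv2.cvtColor(cv2.imread('pics/scene0.png'),cv2.COLOR_BGR2RGB)
st=get_state(); q=F['n']; T=st['ee_pos']; z=T[2]+.0172
c,k=np.cos(q[2]),np.sin(q[2]); P=[T[0]+.0443*c,T[1]+.0443*k,q[2]]
L=[(P,rect(-.06,.06,.03,z+.005),(255,0,255))]
N=[(q,[(a-.001,b,.051),(a+.001,b,.051)],(0,0,255)) for a,b in [(-.066,0),(.012,.036),(.012,-.036),(.048,.036),(.048,-.036),(.066,.018),(.066,-.018)]]
pan=[over(s,L,308,206,33,25,12),over(s0,N,308,220,33,25,12),over(s0,N,345,215,33,25,12),over(s0,N,325,198,33,25,12)]
cv2.imwrite('pics/o7.png',np.vstack([np.hstack(pan[:2]),np.hstack(pan[2:])]))
E
```

```text
(no output)
```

View pics/o7.png

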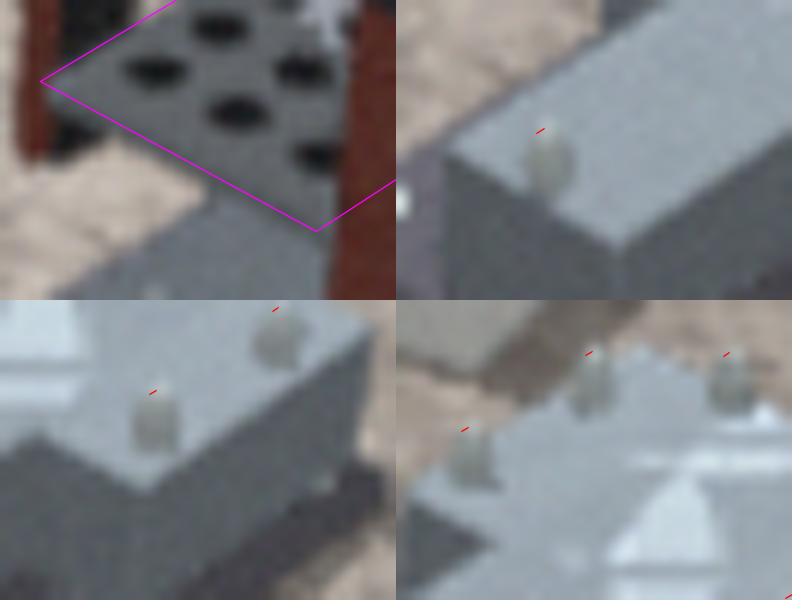

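```bash
python3 - <<'E'
from plan import *
s=viewer.camera('scene'); g=s['frame'].astype(np.float32)
st=get_state(); q=F['n']; T=st['ee_pos']; z=T[2]+.0172
c,k=np.cos(q[2]),np.sin(q[2]); P=[T[0]+.0443*c,T[1]+.0443*k,q[2]]
def prof(pts):
    uv=proj(s,W(P,pts)).astype(np.float32); return cv2.remap(g,uv[None,:,0],uv[None,:,1],cv2.INTER_LINEAR)[0].mean(0)
# end edge: vary vertical offset dz at x=-60 (image down) for y 0..25 split
for ys in (np.linspace(.012,.022,15),np.linspace(-.002,.010,15)):
    print('end')
    for d in np.arange(-14,9,1.): print(d,prof([(-.06,y,z+.005+d/1e3) for y in ys]).round(0),end=';')
print('\nend along x at top z')
for d in np.arange(-8,9,1.): print(d,prof([(-.06+d/1e3,y,z+.005) for y in np.linspace(0,.02,20)]).round(0),end=';')
print('\nlong edge y=+30')
for d in np.arange(-8,9,1.): print(d,prof([(x,.03+d/1e3,z+.005) for x in np.linspace(-.056,-.02,20)]).round(0),end=';')
E
```

```text
end
-14.0 [187. 178. 170.];-13.0 [181. 172. 164.];-12.0 [173. 164. 157.];-11.0 [163. 154. 148.];-10.0 [149. 142. 136.];-9.0 [135. 127. 123.];-8.0 [119. 113. 109.];-7.0 [104.  98.  95.];-6.0 [91. 87. 85.];-5.0 [82. 80. 78.];-4.0 [78. 77. 77.];-3.0 [78. 79. 81.];-2.0 [80. 82. 85.];-1.0 [82. 85. 88.];0.0 [87. 90. 94.];1.0 [ 91.  95. 100.];2.0 [ 94.  98. 103.];3.0 [ 95. 100. 105.];4.0 [ 96. 101. 105.];5.0 [ 96. 101. 105.];6.0 [ 95.  99. 103.];7.0 [ 92.  97. 101.];8.0 [89. 93. 97.];end
-14.0 [167. 159. 153.];-13.0 [171. 163. 157.];-12.0 [176. 167. 160.];-11.0 [180. 171. 163.];-10.0 [184. 175. 167.];-9.0 [188. 179. 170.];-8.0 [189. 180. 171.];-7.0 [186. 177. 169.];-6.0 [180. 170. 162.];-5.0 [167. 158. 152.];-4.0 [149. 143. 138.];-3.0 [130. 126. 123.];-2.0 [111. 109. 109.];-1.0 [97. 97. 99.];0.0 [91. 93. 96.];1.0 [90. 93. 98.];2.0 [ 91.  95. 101.];3.0 [ 93.  97. 103.];4.0 [ 95.  99. 104.];5.0 [ 96. 100. 105.];6.0 [ 96. 101. 105.];7.0 [ 96. 100. 104.];8.0 [ 93.  98. 101.];
end along x at top z
-8.0 [116. 109. 104.];-7.0 [113. 106. 102.];-6.0 [110. 105. 101.];-5.0 [107. 104. 101.];-4.0 [103. 101. 100.];-3.0 [99. 98. 99.];-2.0 [94. 94. 96.];-1.0 [90. 92. 95.];0.0 [89. 92. 96.];1.0 [90. 94. 98.];2.0 [ 92.  96. 101.];3.0 [ 93.  98. 103.];4.0 [ 94.  99. 104.];5.0 [ 96. 100. 105.];6.0 [ 96. 100. 105.];7.0 [ 96. 100. 105.];8.0 [ 95.  99. 103.];
long edge y=+30
-8.0 [74. 76. 80.];-7.0 [80. 83. 87.];-6.0 [86. 89. 93.];-5.0 [90. 95. 98.];-4.0 [ 93.  97. 101.];-3.0 [ 95.  99. 102.];-2.0 [ 95.  98. 101.];-1.0 [94. 94. 96.];0.0 [92. 90. 91.];1.0 [89. 86. 85.];2.0 [87. 81. 79.];3.0 [83. 76. 74.];4.0 [80. 71. 69.];5.0 [77. 68. 65.];6.0 [75. 65. 62.];7.0 [74. 63. 60.];8.0 [73. 62. 59.];
```

Emit:
servo_tool(commands=[0,0,8,0,0,0,1,0,0,16,0,0,0,1,0,0,21,0,0,0,1,0,0,24,0,0,0,1,0,0,26,0,0,0,1,0,0,27,0,0,0,1,0,0,27,0,0,0,1])

```text
clock: 19.38
ee_pos: [0.6089, -0.1563, 0.0287]
orientation: [1.0, -0.022, 0.001, -0.0]
force: [-0.5, -1.9, -0.4]
opening: 0.0592
gripper_force: 49.8
```

```bash
python3 - <<'E'
from plan import *
now('n'); print(get_state()['ft_torque'])
E
```

```text
19.38 local mm [-44.7  -0.   28.7] F [-0.5 -1.9 -0.4] open 0.0592 rv [0.  0.1 0.1]
[-0.18347148 -0.07427897 -0.20089002]
```

The plate is between the pins with little side force, so I'll keep lowering.

Emit:
servo_tool(commands=[0,0,2,0,0,0,1,0,0,4,0,0,0,1,0,0,5.5,0,0,0,1,0,0,6,0,0,0,1,0,0,6,0,0,0,1])

```text
clock: 20.0
ee_pos: [0.6089, -0.1566, 0.0231]
orientation: [1.0, -0.022, 0.001, 0.0]
force: [-0.7, -4.6, 5.8]
opening: 0.0592
gripper_force: 49.7
```

```bash
python3 - <<'E'
from plan import *
now('n'); print(get_state()['ft_torque'])
E
```

```text
20.0 local mm [-44.7  -0.3  23.1] F [-0.7 -4.6  5.8] open 0.0592 rv [-0.   0.1  0.1]
[-0.68325522  0.21627853 -0.4081373 ]
```

Emit:
servo_tool(commands=[0,1,0,0,0,0,1,0,1,0,0,0,0,1], grip_force=10)

```text
clock: 20.25
ee_pos: [0.6088, -0.1564, 0.0229]
orientation: [1.0, -0.021, 0.001, -0.001]
force: [0.3, -0.2, 5.9]
opening: 0.0596
gripper_force: 10.0
```

Emit:
servo_tool(commands=[0,0,0,0,0,0,-0.4,0,0,0,0,0,0,-1,0,0,0,0,0,0,-1,0,0,0,0,0,0,-1,0,0,-5,0,0,0,-1,0,0,-15,0,0,0,-1,0,0,-40,0,0,0,-1])

```text
clock: 21.12
ee_pos: [0.6077, -0.1567, 0.0625]
orientation: [1.0, -0.022, -0.0, -0.001]
force: [-0.5, 0.8, -0.0]
opening: 0.0878
gripper_force: 0.0
```

Emit:
servo_tool(commands=[0,0,-50,0,0,0,-1,0,0,-100,0,0,0,-1,-50,0,-130,0,0,0,-1,-90,25,-130,0,0,0,-1,-110,70,-130,0,0,0,-1,-120,120,-130,0,0,0,-1,-120,170,-130,0,0,0,-1,-120,200,-130,0,0,0,-1,-120,200,-130,0,0,0,-1])

```text
clock: 22.25
ee_pos: [0.4797, -0.354, 0.193]
orientation: [1.0, -0.023, 0.001, 0.0]
force: [-0.4, 0.4, 0.5]
opening: 0.0879
gripper_force: 0.0
```

```bash
python3 - <<'E'
from plan import *
now('n')
s=viewer.camera('scene');t=viewer.camera('top')
L=[(F['n'],rect(-.06,.06,.03,.045),(255,0,255)),(F['m'],rect(-.06,.06,.03,.05),(255,0,255))]
a=cv2.resize(over(s,L,180,110,200,150,4),(400,300)) if 0 else over(s,L,180,120,200,150,2)
b=over(t,L,110,90,200,150,2)
c=np.hstack([over(s,L,310,190,66,50,6)[:, :396],over(t,L,268,98,66,50,6)])
cv2.imwrite('pics/o8.png',np.vstack([np.hstack([a,b])[:,:792],c]))
for l,z in(('petri_dish',.008),('tape_roll',.01),('dropper',.04)):
  for n,p in(('s',s),('t',t)):
    r=viewer.regions_of(p,l)
    if r: print(l,n,atz(p,*r[0]['bbox'][:2],z).round(3),r[0]['bbox'])
E
```

```text
22.25 local mm [-165.5 -203.1  193. ] F [-0.4  0.4  0.5] open 0.0879 rv [-0.1  0.2  0.2]
petri_dish s [0.539 0.016 0.008] [245.1, 223.4, 24.6, 21.1]
petri_dish t [0.536 0.011 0.008] [255.8, 194.4, 20.2, 22.5]
tape_roll s [0.758 0.317 0.01 ] [228.9, 149.9, 65.5, 97.3]
dropper s [ 0.632 -0.014  0.04 ] [282.6, 200.2, 13.0, 31.0]
dropper t [ 0.638 -0.004  0.04 ] [247.9, 153.2, 10.3, 12.7]
```

View pics/o8.png

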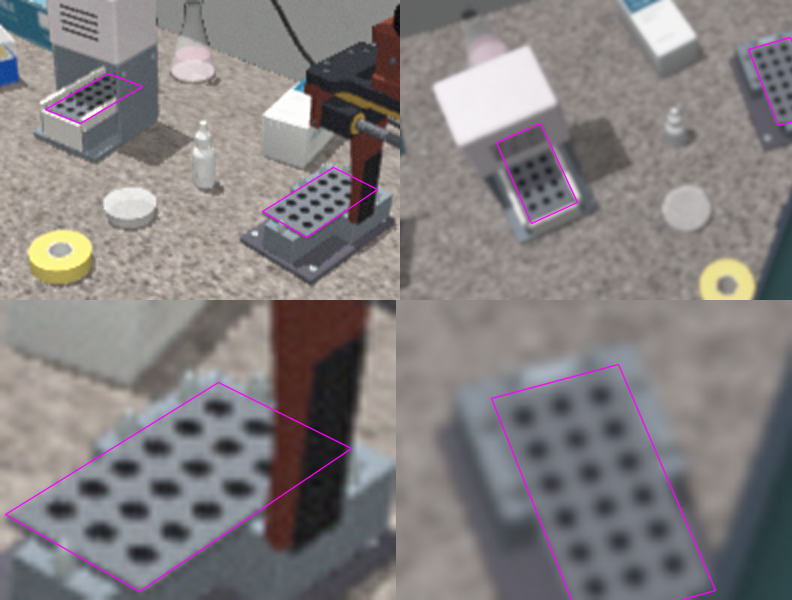

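The plate lies flat in the nest between the pins, fitting the seated outline in both views (scene (340,225), top (302,136)). The dispenser still shows its lower plates, and the dish, tape and dropper stand where they were.

```bash
python3 -c "
from workcell import bot
print(bot.finish_job())"
```

```text
the job is handed in; nothing more can be done
None
```

I slid the top plate out to about 40 mm overhang in three strokes, pinched it by that end, laid it flat between the pins of the loading nest and let go; the last pictures show lower plates still in the dispenser and the petri dish, tape roll and dropper bottle unmoved. I handed the job in at about 22 s on the robot's clock, and the hand-in returned no verdict.

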